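# Load the fitting sleeve into a star wheel and index it

## Task

Of the three aluminium sleeves on the loader's deck, find the one that fits the star wheel's pockets (60 mm across, neither the smaller nor the larger) and slide it along the deck, without lifting it, fully into the pocket that faces the sleeves. Then turn the star wheel one step, anticlockwise seen from above, until it clicks to rest in its next position with the sleeve still in the pocket. Leave the other two sleeves and the things on the bench where they are.

Things in the scene. Friction and masses are not known exactly. Their poses are not given: they have to be found in the camera images.
- loader: fixed unit: blue base with dark steel deck, 300 (x) by 530 (y) by 40 mm high, deck top 40 mm over the bench; origin under its centre on the bench; x points away from the robot, y left (turned up to 0.2 rad). The wheel is on its +y half, the sleeves on its -y half
- axle (a point): point on the wheel's vertical axle at deck height, fixed, 120 mm along the loader's +y from its centre. About it a fixed steel guide rail, 28 mm high, 5 mm thick, inner radius 116 mm, runs from 63 deg clockwise of the loader's +x to 37 deg anticlockwise of it, with a 30 mm flared lead-in; the -y side is open for loading. A housing 30 mm high stands on the +y side
- star_wheel (a joint): turn of the white star wheel, rad, anticlockwise from above positive; starts at rest near 0, next rest position and stop at 1.57. An over-centre spring strut on the +y side holds it in both with about 0.25 N m; past half way it snaps on by itself. Wheel 224 mm across, 3 to 27 mm above the deck (strut to 45 mm), four alike U-shaped pockets open at the rim, 65 mm wide, back wall 50 mm from the axle
- pocket (a point): seat of the pocket that at the start faces the sleeves (loader's -y side), at deck height: where a 60 mm sleeve's axis lies when it touches the back wall, 80 mm from the axle; turns with the wheel; its -y axis points out of the mouth. At the end it is on the loader's +x side, at the black sensor
- post (a point): top of the upright steel finger post on the wheel, 16 mm diameter, free from 33 to 78 mm above the deck, 82 mm from the axle; at the start it stands on the lobe towards the loader's -x +y; turns with the wheel
- sleeve_50: plain aluminium sleeve (open tube standing upright), 50 mm outer and 40 mm inner diameter, 36 mm high, 70 g; origin on its axis at its underside; too small for the pocket. The three sleeves' places are shuffled
- sleeve_60: plain aluminium sleeve standing upright, 60 mm outer and 50 mm inner diameter, 36 mm high, 85 g; origin on its axis at its underside; the one that fits
- sleeve_70: plain aluminium sleeve standing upright, 70 mm outer and 60 mm inner diameter, 36 mm high, 100 g; origin on its axis at its underside; too large for the pocket
- plug: bystander: turned wooden plug with a pointed top, 30 mm diameter, 64 mm high, standing on the bench; origin at the centre of its underside
- jar: bystander: jar, 60 mm diameter, 90 mm high, on the bench; origin at the centre of its underside
- driver: bystander: screwdriver lying on the bench; origin under its middle

How it is judged:
By the outcome, as a careful person would: the job done as asked, in the order asked, and still so for the second after the job is handed in, with the robot touching nothing.
It also fails if it takes over 54 s, if anything falls off the work surface, if the arm or the gripper's body presses on something with over 40 N, if the wrist force passes 120 N, or if a joint passes its speed limit or range.

## Robot

A 6-joint arm with a two-finger parallel gripper is mounted at the origin on the work surface. World frame = base frame: x ahead of the robot, y to its left, z up, the work surface at z = 0. Lengths are in m, angles in rad, forces in N, time in s.
With the tool pointing down it reaches from about 0.275 to 0.725 m from the base axis. Payload 15.9 kg.
Tool frame: the origin (TCP) lies midway between the tips of the shut fingers; the grasp point (between the pads) lies 19 mm behind it (ctrl.hold_point_z is the distance from the TCP to the grasp point, in m); z points along the fingers, y is the direction in which the jaws open and shut (so a half turn about z gives the same grasp; the last joint's range is limited). The gripper opens to 85 mm and grips with 20 to 120 N. Pads are 22 mm wide; open, the fingers measure 114 mm over their backs; the gripper's body (76 mm by 85 mm) begins 54 mm behind the grasp point. The pads swing forward as they close: fully open they stand 13 mm farther back than shut.
Start: joints at [-1.215, 0.213, -0.034, 1.323, 0, 1.571], TCP at [0.174, -0.469, 0.231] pointing down, gripper open.
Joint ranges: [-2.98, 2.98], [-0.74, 1.72], [-1.14, 1.35], [-2.1, 2.04], [-1.57, 1.44], [-3.14, 3.14]. Speed limits (rad/s): [1.89, 1.89, 2.39, 2.57, 3.14, 3.14].

## Interface

Orientations are given as a unit quaternion [w, x, y, z].
In Python, from workcell import ctrl, vision, workorder gives the robot as it stands. The module is installed in compiled form; this text tells all that it offers.
- The arm moves only by the tool arm_command, never from a script. Its argument "targets" is a list of rows, each a list of 5 numbers: the shift along the tool's x, y, z in units of 30 mm (1.0 is 30 mm), then the turn about the tool's z in units of 5 degrees (1.0 is 5 degrees), then the opening in per cent of the stroke, from 0 (shut) to 100 (fully open). A call has 1 to 20 rows; each row is the pose to reach, as a shift and turn from the pose commanded when the call began, along the tool's axes at that moment; what a row does not reach only later rows make up. A row lasts 1/12 s, in which the tool goes at most 41.7 mm and 7.16 degrees, less where a joint would pass 70% of its speed; a pose out of reach is approached as far as the arm can. A call with a gripper value outside its range is refused whole. The fingers move at their own pace and stop on an object; "squeeze" is the grip in N (left out, the last holds). Time passes only in rows, so rows that repeat a pose let the fingers close. It gives the time, the measured TCP pose, the force and the opening at its end, in the units of the state.
- ctrl.get_obs(): the state, without advancing time (a new reading comes with each control period).
- vision.grab_frame(name): name is "scene" or "top" or "wrist"; returns a dict with "frame" (420x560x3 uint8, red, green, blue), "z_map" (420x560 float32, m along the optical axis (not along the pixel's ray), 0 where there is no reading), "camera_matrix" (3x3 intrinsics, pixels), "world_to_cam" (4x4, takes a point from world to camera coordinates). Camera axes: x right, y down, z forward; pixel columns grow to the right and rows downward; lengths in m; the calibration is good to about 2 mm. A picture is of the moment at which its call begins.
- workorder.finish_job(): hands the job in, once; it reports no verdict.
The state is a dict: "time": time; "qpos": joint angles; "joint_velocities": joint speeds; "tau": joint torques, N m; "ee_pos": TCP position; "eef_rot": TCP orientation; "force": force on the tool from outside, world axes, zero at the start; "ft_torque": the same for the moment, N m; "opening": finger opening in m.
Only numpy, scipy, OpenCV 4.12 (cv2) and the standard library are available. Lean on these libraries where they do the work, as an engineer would, in place of code of your own. Each camera call takes 0.05 s, during which the arm holds its last target. There are 200 camera calls.

## Working session

There is one attempt and no reset: what is moved stays moved. The work goes in short steps, Python scripts to look and compute and a tool call to move; the robot and the scene stay as the last step left them, time stands still between calls to the robot, and variables do not carry over. Pictures are saved under pics/ and viewed, about 8 in all and at most 12, crops included, and the job is handed in when it is done.

Besides the shell and the picture viewer there is one more tool, called after ">>>" as name([rows], argument=value, ...), one row to a line, values as JSON. arm_command: Moves the arm, as the interface text tells. Its arguments: {"type":"object","properties":{"targets":{"type":"array"},"squeeze":{"type":"number"}},"required":["targets"]}

```bash
mkdir -p pics
cat > h.py <<'E'
import numpy as np, cv2
from workcell import ctrl, vision, workorder
def grab(n,save=None):
    f=vision.grab_frame(n)
    if save: cv2.imwrite('pics/'+save,cv2.cvtColor(f['frame'],cv2.COLOR_RGB2BGR))
    return f
def cloud(f):
    z=f['z_map'];K=f['camera_matrix'];h,w=z.shape
    u,v=np.meshgrid(np.arange(w),np.arange(h))
    P=np.stack([(u-K[0,2])/K[0,0]*z,(v-K[1,2])/K[1,1]*z,z],-1)
    T=np.linalg.inv(f['world_to_cam']); return P@T[:3,:3].T+T[:3,3]
E
python3 - <<'E'
from h import *
f=grab('top','top1.png'); np.savez('top1.npz',**f)
P=cloud(f); print(f['world_to_cam'],f['camera_matrix'])
z=P[...,2]
c=np.clip(z/0.15*255,0,255).astype('uint8')
cv2.imwrite('pics/topz.png',np.hstack([cv2.applyColorMap(c,2)]))
print(ctrl.get_obs())
for u,v in [(280,210),(200,210),(360,210),(280,120),(280,300)]: print(u,v,P[v,u])
E
```

```text
[[-0.00492509 -0.99990677 -0.01273584  0.02198665]
 [-0.99836083  0.0056429  -0.05695452  0.54248349]
 [ 0.05702107  0.01243446 -0.99829554  1.59740762]
 [ 0.          0.          0.          1.        ]] [[493.47362668   0.         274.3593004 ]
 [  0.         493.47362668 218.16039991]
 [  0.           0.           1.        ]]
{'time': 0.05, 'qpos': array([-1.21501718e+00,  2.13357203e-01, -3.50224753e-02,  1.32354400e+00,
       -2.46468335e-05,  1.57081322e+00]), 'joint_velocities': array([-0.00042383, -0.0025361 ,  0.00199682, -0.00065836,  0.00376083,
        0.00053384]), 'tau': array([ 1.74432687e-03, -6.87959433e+01,  4.88342178e+01,  1.22081346e-02,
        9.90883859e-05,  2.43954156e-05]), 'ee_pos': array([ 0.17403339, -0.4683682 ,  0.23083019]), 'eef_rot': array([-5.52601359e-04,  9.84220668e-01,  1.76944510e-01, -1.11878069e-04]), 'force': array([-0.36989809, -0.15677037, -0.34289082]), 'ft_torque': array([-0.02229748, -0.03126434,  0.03549948]), 'opening': 0.08563590622060566}
280 210 [5.67174885e-01 5.06676566e-04 4.34483010e-02]
200 210 [0.56890876 0.25868599 0.04046137]
360 210 [ 0.56618693 -0.25726518  0.03634023]
280 120 [ 0.87124031 -0.00113295  0.00115835]
280 300 [ 0.27455527  0.00220666 -0.00800557]
```

View pics/top1.png

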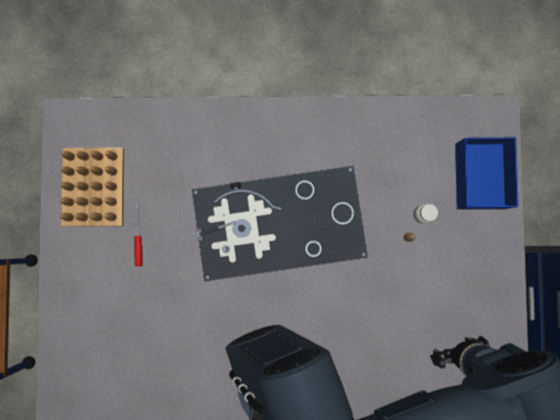

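The top view shows the loader in the middle. Wheel hub is at about (241,228), with sleeves at (305,190), (343,213) and (313,248). The plug is at (409,237), the jar at (427,213) and the driver at (138,250). Next I'll measure.

```bash
cat >> h.py <<'E'
def ray(f,u,v,h):
    K=f['camera_matrix'];T=np.linalg.inv(f['world_to_cam'])
    uv=np.atleast_2d(np.stack([np.ravel(u),np.ravel(v)],-1)).astype(float)
    d=np.c_[(uv[:,0]-K[0,2])/K[0,0],(uv[:,1]-K[1,2])/K[1,1],np.ones(len(uv))]@T[:3,:3].T
    o=T[:3,3]; return o+d*((h-o[2])/d[:,2])[:,None]
def proj(f,p):
    T=f['world_to_cam'];q=np.atleast_2d(p)@T[:3,:3].T+T[:3,3];r=q@f['camera_matrix'].T;return r[:,:2]/r[:,2:]
E
python3 - <<'E'
from h import *
f=dict(np.load('top1.npz')); g=cv2.cvtColor(f['frame'],cv2.COLOR_RGB2GRAY)
for (u,v) in [(305,190),(343,213),(313,248)]:
    s=g[v-16:v+17,u-16:u+17]; m=(s>130).astype('uint8')
    ys,xs=np.nonzero(m); w=s[ys,xs].astype(float)-100
    p=ray(f,xs+u-16,ys+v-16,0.076)[:,:2]
    A=np.c_[2*p,np.ones(len(p))]; sol=np.linalg.lstsq(A*w[:,None],(p**2).sum(1)*w,rcond=None)[0]
    print('sleeve',sol[:2].round(4),'mean dia',2*np.sqrt(sol[2]+sol[0]**2+sol[1]**2))
P=cloud(f); 
dk=(g<75); n=np.zeros_like(g); n[160:290,185:375]=dk[160:290,185:375]
n=cv2.morphologyEx(n,cv2.MORPH_CLOSE,np.ones((9,9)))
c=max(cv2.findContours(n,0,1)[0],key=cv2.contourArea); q=ray(f,*(c[:,0].T),0.04)[:,:2].astype('float32')
r=cv2.minAreaRect(q*1000);print('rect',r)
b=cv2.minAreaRect(c);print(b)
print('hub',ray(f,241,228,0.07),'post',ray(f,226,249,0.118))
cv2.imwrite('pics/crop.png',cv2.cvtColor(cv2.resize(f['frame'][155:290,185:375],None,fx=4.2,fy=4.2,interpolation=2),4))
E
```

```text
sleeve [ 0.6293 -0.0768] mean dia 0.05452709238246404
sleeve [ 0.5552 -0.195 ] mean dia 0.06454044742227638
sleeve [ 0.4438 -0.1023] mean dia 0.04459648131205354
rect ((527.4393310546875, 4.6435546875), (299.2655334472656, 525.277099609375), 8.04135513305664)
((278.8896484375, 222.66250610351562), (92.88868713378906, 163.93682861328125), 81.67434692382812)
hub [[0.50896279 0.12392838 0.07      ]] post [[0.44324953 0.16599369 0.118     ]]
```

View pics/crop.png

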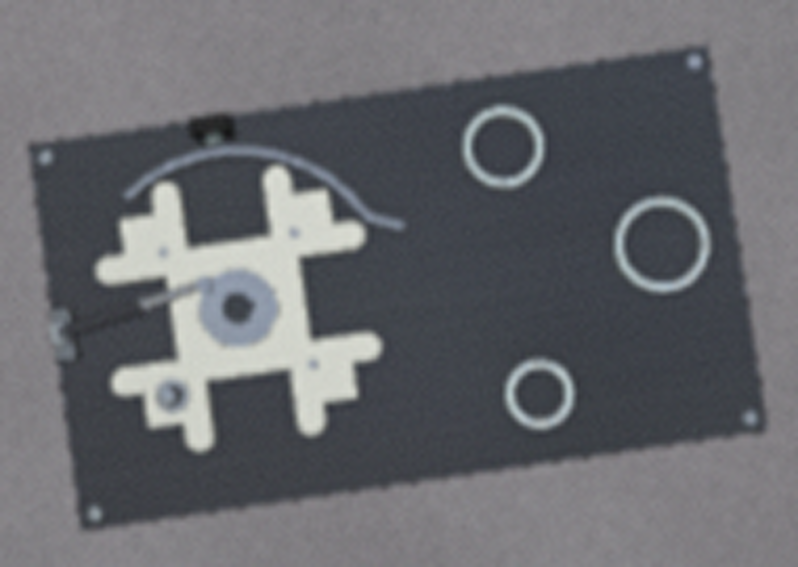

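Sleeve mean diameters come out at 45, 55 and 65 mm, so sleeve_60 is the far one, at (0.629, -0.077). The loader is centred at (0.527, 0.005) with a yaw of 8.0°. The hub I measured agrees with the computed axle to 2 mm.

My plan is to pinch the sleeve's −y wall with one finger inside and one outside, then slide it into the pocket. After that I'll straddle the post and carry it round its arc with the same tool yaw.

```bash
cat >> h.py <<'E'
from scipy.spatial.transform import Rotation as R
YAW=np.deg2rad(8.04); C=np.array([.5274,.0046])
X=np.array([np.cos(YAW),np.sin(YAW)]);Y=np.array([-X[1],X[0]])
def l2w(x,y): return C+x*X+y*Y
def w2l(p): d=np.asarray(p)[...,:2]-C; return np.stack([d@X,d@Y],-1)
def units(pts,yaw=YAW):
    "world points -> rows of tool units from the present pose"
    o=ctrl.get_obs(); q=o['eef_rot']; r=R.from_quat([q[1],q[2],q[3],q[0]]); M=r.as_matrix()
    cur=np.arctan2(M[1,0],M[0,0])
    d=(np.atleast_2d(pts)-o['ee_pos'])@M/0.03
    print('pose',o['ee_pos'].round(4),'loader',w2l(o['ee_pos']).round(4),'z axis',M[:,2].round(3),'F',o['force'].round(1),'open',round(float(o['opening']),4),'t',o['time'])
    print('turn',round(np.rad2deg(cur-yaw)/5,3)); print(d.round(2))
E
python3 -c "
from h import *
units([[*l2w(.0895,-.1225),.2]])"
```

```text
pose [ 0.174  -0.4684  0.2308] loader [-0.416  -0.4189] z axis [-0.     0.001 -1.   ] F [-0.4 -0.2 -0.3] open 0.0856 t 0.05
turn 2.469
[[18.57 -6.05  1.03]]
```

>>> arm_command([
  [1.2, -0.4, 0.07, 0.3, 35],
  [2.4, -0.8, 0.15, 0.6, 35],
  [3.6, -1.2, 0.2, 0.9, 35],
  [4.8, -1.6, 0.3, 1.2, 35],
  [6.0, -2.0, 0.35, 1.5, 35],
  [7.2, -2.4, 0.4, 1.8, 35],
  [8.4, -2.8, 0.5, 2.1, 35],
  [9.6, -3.2, 0.55, 2.47, 35],
  [10.8, -3.6, 0.6, 2.47, 35],
  [12.0, -4.0, 0.7, 2.47, 35],
  [13.2, -4.4, 0.75, 2.47, 35],
  [14.4, -4.8, 0.8, 2.47, 35],
  [15.6, -5.2, 0.9, 2.47, 35],
  [16.8, -5.6, 0.95, 2.47, 35],
  [17.8, -5.9, 1.0, 2.47, 35],
  [18.57, -6.05, 1.03, 2.47, 35],
  [18.57, -6.05, 1.03, 2.47, 35],
  [18.57, -6.05, 1.03, 2.47, 35],
  [18.57, -6.05, 1.03, 2.47, 35],
  [18.57, -6.05, 1.03, 2.47, 35],
])

```text
time: 1.72
ee_pos: [0.6325, -0.1051, 0.2005]
eef_rot: [0.0, 0.998, 0.07, -0.0]
force: [0.4, -0.5, 0.3]
opening: 0.0296
```

Run:
```python
from h import *
f=grab('wrist','w1.png'); np.savez('w1.npz',**f)
units([[*l2w(.0895,-.1225),.05]])
print('proj sleeve,pinch,axle', proj(f,[[.6293,-.0768,.076],[*l2w(.0895,-.1225),.076],[*l2w(0,.12),.06]]).round(0))
```

```text
pose [ 0.6325 -0.1052  0.2007] loader [ 0.0887 -0.1234] z axis [-0. -0. -1.] F [-0.2  0.1  0.1] open 0.0297 t 1.7667
turn -0.012
[[ 0.03 -0.03  5.02]]
proj sleeve,pinch,axle [[242. 197.]
 [279. 197.]
 [ -0. 292.]]
```

View pics/w1.png

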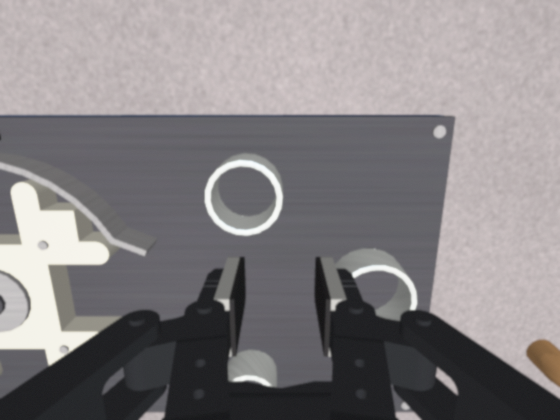

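The wrist view shows the 60 mm sleeve ring centred at about (244,197), spanning columns 205 to 284. My prediction was (242,197). The deck edge is level in the image, so the yaw is right. The other two sleeves and the rail flare tip at (150,245) are clear of the path. Now a quick ring fit, then I'll descend.

Run:
```python
from h import *
f=dict(np.load('w1.npz')); g=cv2.cvtColor(f['frame'],6+1)
m=np.zeros_like(g); m[140:245,190:300]=(g[140:245,190:300]>215)
ys,xs=np.nonzero(m); p=ray(f,xs,ys,.076)[:,:2]
A=np.c_[2*p,np.ones(len(p))];s=np.linalg.lstsq(A,(p**2).sum(1),rcond=None)[0];c=s[:2]
print(len(p),c,w2l(c),2*np.sqrt(s[2]+c@c))
w=w2l(c); units([[*l2w(w[0],w[1]-.0275),z] for z in (.1,.05)])
for n,uv,h in [('flare tip',(150,245),.068),('hub',(2,302),.06),('deck corner edge',(455,116),.04)]: print(n,w2l(ray(f,*uv,h)[0]))
```

```text
1187 [ 0.62863773 -0.07772242] [ 0.08872866 -0.0956728 ] 0.054385772909233784
pose [ 0.6325 -0.1052  0.2007] loader [ 0.0887 -0.1234] z axis [-0. -0. -1.] F [-0.2  0.1  0.1] open 0.0297 t 1.7667
turn -0.012
[[ 0.   -0.01  3.36]
 [ 0.   -0.01  5.02]]
flare tip [ 0.04738746 -0.01810258]
hub [-0.00954963  0.12030027]
deck corner edge [ 0.14735369 -0.26456564]
```

>>> arm_command([
  [0, 0, 1.0, 0, 35],
  [0, 0, 2.0, 0, 35],
  [0, 0, 3.0, 0, 35],
  [0, 0, 3.8, 0, 35],
  [0, 0, 4.4, 0, 35],
  [0, 0, 4.8, 0, 35],
  [0, 0, 4.98, 0, 35],
  [0, 0, 4.98, 0, 35],
  [0, 0, 4.98, 0, 35],
  [0, 0, 4.98, 0, 0],
  [0, 0, 4.98, 0, 0],
  [0, 0, 4.98, 0, 0],
  [0, 0, 4.98, 0, 0],
  [0, 0, 4.98, 0, 0],
  [0, 0, 4.98, 0, 0],
], squeeze=25)

```text
time: 3.02
ee_pos: [0.6338, -0.1047, 0.0522]
eef_rot: [0.0, 0.998, 0.07, 0.001]
force: [-2.3, -0.6, 7.5]
opening: 0.0053
```

Run:
```python
from h import *
g=-.0275
units([[*l2w(x,y+g),.0508] for x,y in [(.045,-.092),(0,-.088),(0,-.03),(0,.0),(0,.03),(0,.04)]])
```

```text
pose [ 0.6338 -0.1047  0.0522] loader [ 0.0901 -0.1231] z axis [ 0.002 -0.    -1.   ] F [-2.3 -0.6  7.5] open 0.0053 t 3.0167
turn -0.001
[[-1.5  -0.12  0.04]
 [-3.   -0.25  0.04]
 [-3.   -2.19  0.04]
 [-3.   -3.19  0.04]
 [-3.   -4.19  0.04]
 [-3.   -4.52  0.04]]
```

Opening is 5.3 mm, so the wall is held. I'll ease up slightly and slide it in front of the mouth.

>>> arm_command([
  [-0.2, 0, -0.02, 0, 0],
  [-0.5, 0, -0.02, 0, 0],
  [-0.8, 0, -0.02, 0, 0],
  [-1.1, -0.05, -0.02, 0, 0],
  [-1.4, -0.1, -0.02, 0, 0],
  [-1.7, -0.1, -0.02, 0, 0],
  [-2.0, -0.15, -0.02, 0, 0],
  [-2.3, -0.2, -0.02, 0, 0],
  [-2.6, -0.2, -0.02, 0, 0],
  [-2.8, -0.25, -0.02, 0, 0],
  [-2.96, -0.25, -0.02, 0, 0],
  [-2.96, -0.25, -0.02, 0, 0],
  [-2.96, -0.25, -0.02, 0, 0],
])

```text
time: 4.1
ee_pos: [0.5441, -0.1096, 0.0521]
eef_rot: [0.0, 0.998, 0.07, 0.0]
force: [-3.1, 0.2, 7.7]
opening: 0.0053
```

Run:
```python
from h import *
f=grab('wrist','w2.png'); np.savez('w2.npz',**f)
units([[*l2w(0,y-.0275),.0515] for y in (-.03,.0,.03,.04)])
```

```text
pose [ 0.5442 -0.1096  0.0521] loader [ 0.0007 -0.1154] z axis [ 0. -0. -1.] F [-2.4 -0.   9.8] open 0.0053 t 4.15
turn -0.001
[[-0.02 -1.93  0.02]
 [-0.02 -2.93  0.02]
 [-0.02 -3.93  0.02]
 [-0.02 -4.26  0.02]]
```

View pics/w2.png

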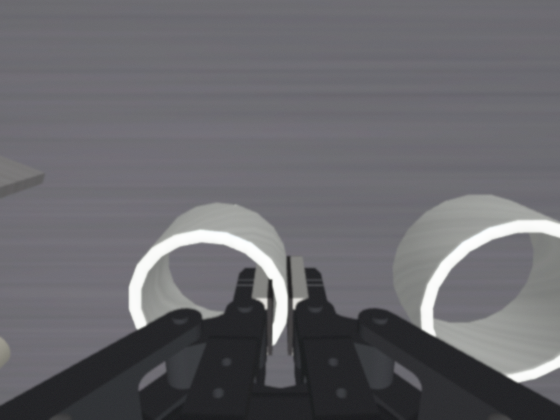

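The sleeve is pinched at its −y wall. Its ring is centred near (208,308), the 70 mm sleeve is untouched to the right, and the flare tip is at upper left (44,178). Next I check the sleeve centre in the loader frame against the wheel axis.

Run:
```python
from h import *
f=dict(np.load('w2.npz')); g=cv2.cvtColor(f['frame'],7)
m=np.zeros_like(g); m[225:320,120:292]=(g[225:320,120:292]>240)
ys,xs=np.nonzero(m); p=ray(f,xs,ys,.076)[:,:2]
A=np.c_[2*p,np.ones(len(p))];s=np.linalg.lstsq(A,(p**2).sum(1),rcond=None)[0];c=s[:2]
print(len(p),c,w2l(c),2*np.sqrt(s[2]+c@c))
t=grab('top','t2.png')
cv2.imwrite('pics/crop2.png',cv2.cvtColor(cv2.resize(t['frame'][165:275,190:330],None,fx=5.6,fy=5.4,interpolation=2),4))
```

```text
2570 [ 0.54024885 -0.08356386] [ 0.00039157 -0.08909436] 0.05388645195693459
```

>>> arm_command([
  [0, -0.2, 0, 0, 0],
  [0, -0.5, 0, 0, 0],
  [0, -0.8, 0, 0, 0],
  [0, -1.1, 0, 0, 0],
  [0, -1.4, 0, 0, 0],
  [0, -1.7, 0, 0, 0],
  [0, -1.9, 0, 0, 0],
  [0, -1.9, 0, 0, 0],
])

```text
time: 4.87
ee_pos: [0.5367, -0.0521, 0.0521]
eef_rot: [-0.0, 0.998, 0.071, 0.001]
force: [0.3, 2.4, 6.6]
opening: 0.0056
```

Run:
```python
from h import *
f=grab('wrist','w3.png'); np.savez('w3.npz',**f)
units([[*l2w(0,y-.0275),.0515] for y in (.0,.03,.04)])
print(proj(f,[[*l2w(x,y),.067] for y in (.02,.07) for x in (-.0325,.0325)]))
```

```text
pose [ 0.5367 -0.0523  0.0521] loader [ 0.0012 -0.0576] z axis [ 0.001  0.    -1.   ] F [-0.4  2.3  7.7] open 0.0049 t 4.9167
turn 0.01
[[-0.04 -1.    0.02]
 [-0.04 -2.    0.02]
 [-0.04 -2.34  0.02]]
[[ 94.152826   363.33504742]
 [ 68.42291409 214.81080911]
 [-25.72379815 363.28453704]
 [-68.13663762 214.74987411]]
```

View pics/w3.png

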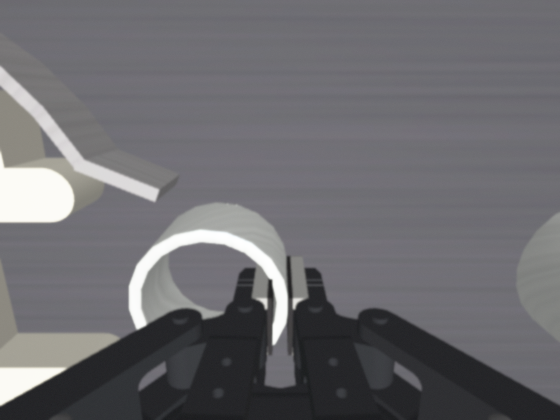

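The pocket's far wall shows at row ~222 and its near wall at ~366. I predicted 215 and 363, so the pocket axis is about 2 mm towards −x. I'll shift by −0.09 and insert.

>>> arm_command([
  [-0.09, 0, 0, 0, 0],
  [-0.09, -0.2, 0, 0, 0],
  [-0.09, -0.45, 0, 0, 0],
  [-0.09, -0.7, 0, 0, 0],
  [-0.09, -0.95, 0, 0, 0],
  [-0.09, -1.2, 0, 0, 0],
  [-0.09, -1.45, 0, 0, 0],
  [-0.09, -1.7, 0, 0, 0],
  [-0.09, -1.9, 0, 0, 0],
  [-0.09, -2.1, 0, 0, 0],
  [-0.09, -2.1, 0, 0, 0],
])

```text
time: 5.83
ee_pos: [0.5252, 0.0098, 0.0521]
eef_rot: [-0.0, 0.998, 0.07, 0.001]
force: [0.8, 2.4, 7.0]
opening: 0.0053
```

Run:
```python
from h import *
f=grab('wrist','w4.png'); np.savez('w4.npz',**f)
units([[*l2w(-.002,y-.0265),.0515] for y in (.03,.04)])
```

```text
pose [0.5252 0.0096 0.0521] loader [-0.0014  0.0053] z axis [ 0.001  0.    -1.   ] F [0.2 2.7 8. ] open 0.0053 t 5.8833
turn 0.008
[[-0.02  0.06  0.02]
 [-0.02 -0.27  0.02]]
```

View pics/w4.png

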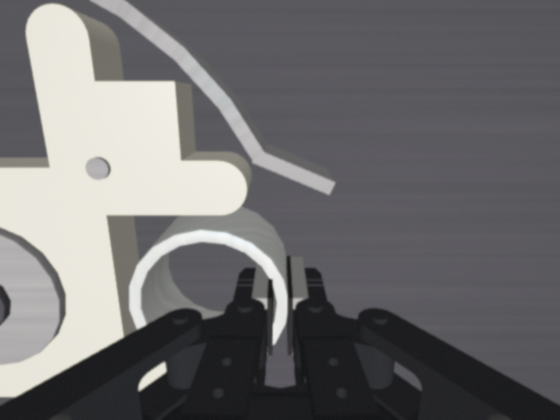

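The sleeve is inside the pocket without contact, and the back wall is still about 8 mm ahead. I'll creep in.

>>> arm_command([
  [0, -0.1, 0, 0, 0],
  [0, -0.2, 0, 0, 0],
  [0, -0.25, 0, 0, 0],
  [0, -0.3, 0, 0, 0],
  [0, -0.3, 0, 0, 0],
])

```text
time: 6.3
ee_pos: [0.5241, 0.0178, 0.0522]
eef_rot: [0.0, 0.998, 0.07, 0.001]
force: [0.0, -2.4, 7.2]
opening: 0.0055
```

>>> arm_command([
  [0, -0.05, 0, 0, 0],
  [0, -0.1, 0, 0, 0],
  [0, -0.1, 0, 0, 0],
])

```text
time: 6.55
ee_pos: [0.5238, 0.0182, 0.0522]
eef_rot: [0.003, 0.998, 0.069, 0.001]
force: [0.7, -23.5, 8.4]
opening: 0.0051
```

Contact with the back wall (−23 N), so it's seated. I'll relax, open and lift out.

>>> arm_command([
  [0, 0.08, 0, 0, 0],
  [0, 0.08, 0, 0, 0],
  [0, 0.08, 0, 0, 28],
  [0, 0.08, 0, 0, 28],
  [0, 0.08, 0, 0, 28],
  [0, 0.08, 0, 0, 28],
  [0, 0.08, 0, 0, 28],
  [0, 0.08, -0.5, 0, 28],
  [0, 0.08, -1.2, 0, 28],
  [0, 0.08, -2.2, 0, 28],
  [0, 0.08, -3.2, 0, 28],
  [0, 0.08, -4.2, 0, 28],
  [0, 0.08, -4.2, 0, 28],
])

```text
time: 7.63
ee_pos: [0.5257, 0.0186, 0.183]
eef_rot: [0.0, 0.998, 0.07, 0.004]
force: [1.4, 0.5, 0.8]
opening: 0.024
```

Run:
```python
from h import *
f=grab('wrist','w5.png'); np.savez('w5.npz',**f)
a=l2w(-.002,.12); r=np.hypot(58,58)
P=[[*(a+.082*(np.cos(t)*X+np.sin(t)*Y)),.17] for t in np.deg2rad([135])]
units(P)
print('hub,seat,post',proj(f,[[*a,.07],[*l2w(-.002,.04),.076],[*P[0][:2],.118]]).round(0))
```

```text
pose [0.525  0.0186 0.1804] loader [-0.0004  0.0142] z axis [ 0.005  0.    -1.   ] F [ 0.7  1.1 -1.2] open 0.0241 t 7.6833
turn 0.0
[[-1.99 -5.46  0.33]]
hub,seat,post [[134. 206.]
 [243. 209.]
 [ 27. 313.]]
```

View pics/w5.png

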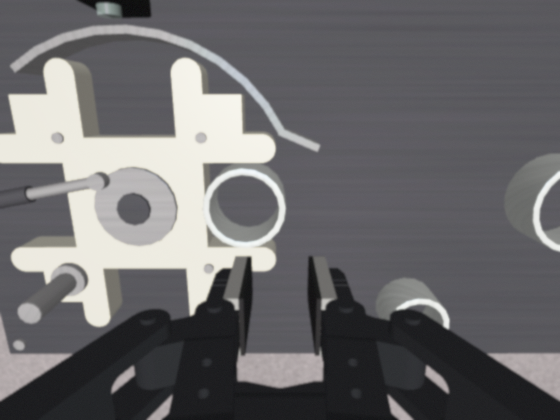

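The sleeve is seated in the pocket at (245,208), against a predicted (243,209). The hub is at (134,208) and the post top at (31,312), predicted (27,313). The geometry is confirmed, so I'll go over the post, descend and straddle it.

>>> arm_command([
  [-0.2, -0.6, 0.1, 0, 47],
  [-0.5, -1.5, 0.2, 0, 47],
  [-0.9, -2.5, 0.3, 0, 47],
  [-1.3, -3.5, 0.3, 0, 47],
  [-1.7, -4.5, 0.3, 0, 47],
  [-1.95, -5.2, 0.3, 0, 47],
  [-1.99, -5.42, 0.3, 0, 47],
  [-1.99, -5.42, 0.3, 0, 47],
  [-1.99, -5.42, 0.8, 0, 47],
  [-1.99, -5.42, 1.5, 0, 47],
  [-1.99, -5.42, 2.2, 0, 47],
  [-1.99, -5.42, 2.7, 0, 47],
  [-1.99, -5.42, 2.85, 0, 47],
  [-1.99, -5.42, 2.85, 0, 30],
  [-1.99, -5.42, 2.85, 0, 30],
  [-1.99, -5.42, 2.85, 0, 30],
  [-1.99, -5.42, 2.85, 0, 30],
])

```text
time: 9.1
ee_pos: [0.4557, 0.1006, 0.0927]
eef_rot: [-0.017, 0.995, 0.097, -0.002]
force: [0.0, 0.1, -0.4]
opening: 0.0257
```

Run:
```python
from h import *
a=l2w(-.002,.12)
units([[*(a+.082*(np.cos(t)*X+np.sin(t)*Y)),.094] for t in np.deg2rad(np.arange(135,231,9))])
f=grab('wrist','w6.png')
```

```text
pose [0.4557 0.1006 0.0927] loader [-0.0575  0.105 ] z axis [-0.007  0.034 -0.999] F [ 0.   0.1 -0.4] open 0.0257 t 9.1
turn 0.623
[[ 0.05 -2.43  0.04]
 [-0.25 -2.12  0.03]
 [-0.49 -1.77  0.02]
 [-0.67 -1.38  0.01]
 [-0.8  -0.97 -0.01]
 [-0.85 -0.55 -0.02]
 [-0.84 -0.12 -0.04]
 [-0.77  0.3  -0.05]
 [-0.62  0.71 -0.07]
 [-0.42  1.08 -0.08]
 [-0.16  1.43 -0.09]]
```

View pics/w6.png

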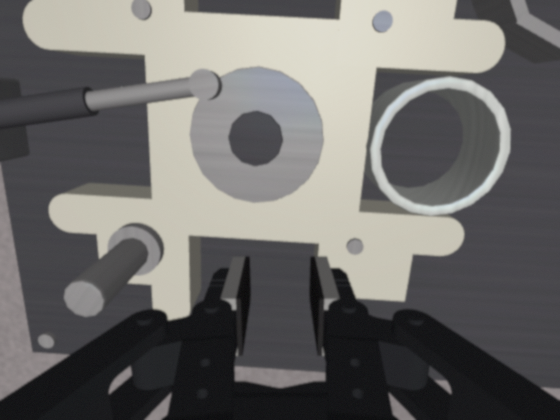

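The tool stopped about 73 mm short of the post in +y and is tilted 2°. Nothing was touched (force ≈0, sleeve and post unmoved). I'll check the joints.

```bash
python3 -c "
from h import *
for i in range(3):
    o=ctrl.get_obs(); print(o['qpos'].round(3),o['joint_velocities'].round(3))
    grab('wrist')
"
```

```text
[ 0.194  0.22  -0.387  0.964  0.035  3.141] [ 0.001 -0.004  0.     0.002 -0.     0.   ]
[ 0.194  0.22  -0.387  0.964  0.035  3.141] [ 0.001 -0.003 -0.001  0.001 -0.     0.   ]
[ 0.194  0.22  -0.387  0.964  0.035  3.141] [ 0.001 -0.001 -0.002 -0.001  0.002  0.001]
```

Joint 6 is at its limit (q6 = π + q1 − yaw). I'll raise the tool and turn the other way so the jaws lie along the post's tangent, which puts q6 mid-range.

>>> arm_command([
  [0, 0, -0.8, 0, 30],
  [0, 0, -1.8, -1, 30],
  [0, 0, -2.6, -2.4, 30],
  [0, 0, -2.6, -3.8, 47],
  [0, 0, -2.6, -5.2, 47],
  [0, 0, -2.6, -6.6, 47],
  [0, 0, -2.6, -8, 47],
  [0, 0, -2.6, -9.4, 47],
  [0, 0, -2.6, -10.8, 47],
  [0, 0, -2.6, -12.2, 47],
  [0, 0, -2.6, -13.6, 47],
  [0, 0, -2.6, -15, 47],
  [0, 0, -2.6, -16.4, 47],
  [0, 0, -2.6, -17.8, 47],
  [0, 0, -2.6, -19.2, 47],
  [0, 0, -2.6, -20.6, 47],
  [0, 0, -2.6, -22, 47],
  [0, 0, -2.6, -23.4, 47],
  [0, 0, -2.6, -24.8, 47],
  [0, 0, -2.6, -26, 47],
])

```text
time: 10.97
ee_pos: [0.4561, 0.098, 0.1707]
eef_rot: [-0.009, 0.329, 0.944, 0.015]
force: [0.7, 0.3, 0.2]
opening: 0.0399
```

Run:
```python
from h import *
print(ctrl.get_obs()['qpos'].round(3))
f=grab('wrist','w7.png'); np.savez('w7.npz',**f)
a=l2w(-.002,.12); p=a+.082*(np.cos(3*np.pi/4)*X+np.sin(3*np.pi/4)*Y)
units([[*p,z] for z in (.17,.094)],YAW+np.deg2rad(135))
print('post',proj(f,[*p,.118]).round(0))
```

```text
[ 0.188  0.165 -0.248  1.158  0.035  0.86 ]
pose [0.4561 0.098  0.1707] loader [-0.0576  0.1024] z axis [-0.007  0.034 -0.999] F [-0.  -0.4 -0. ] open 0.04 t 11.0167
turn -0.217
[[1.87 1.69 0.11]
 [1.8  1.63 2.64]]
post [[373. 136.]]
```

View pics/w7.png

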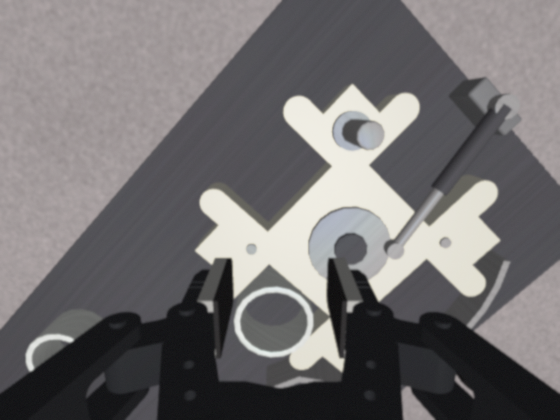

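The post top is at (371,134), predicted (373,136), and the jaws (image horizontal) now lie along its tangent. I'll move over it and descend.

>>> arm_command([
  [0.5, 0.45, 0, -0.2, 47],
  [1.1, 1.0, 0.05, -0.2, 47],
  [1.6, 1.45, 0.1, -0.2, 47],
  [1.87, 1.69, 0.1, -0.2, 47],
  [1.87, 1.69, 0.1, -0.2, 47],
  [1.85, 1.68, 0.6, -0.2, 47],
  [1.84, 1.66, 1.3, -0.2, 47],
  [1.82, 1.64, 2.0, -0.2, 47],
  [1.8, 1.63, 2.5, -0.2, 47],
  [1.8, 1.63, 2.6, -0.2, 47],
  [1.8, 1.63, 2.6, -0.2, 28],
  [1.8, 1.63, 2.6, -0.2, 28],
  [1.8, 1.63, 2.6, -0.2, 28],
  [1.8, 1.63, 2.6, -0.2, 28],
])

```text
time: 12.18
ee_pos: [0.4446, 0.1726, 0.096]
eef_rot: [-0.008, 0.324, 0.946, 0.015]
force: [-0.2, -0.0, -0.3]
opening: 0.0241
```

Run:
```python
from h import *
print(ctrl.get_obs()['qpos'].round(3))
a=l2w(-.002,.12)
units([[*(a+.082*(np.cos(t)*X+np.sin(t)*Y)),.094] for t in np.deg2rad(np.arange(135,231,5))],YAW+np.deg2rad(135))
```

```text
[ 0.348  0.231 -0.364  0.97   0.035  1.008]
pose [0.4446 0.1726 0.096 ] loader [-0.0585  0.178 ] z axis [-0.006  0.034 -0.999] F [-0.2 -0.  -0.3] open 0.0241 t 12.1833
turn -0.174
[[ 0.03 -0.04  0.07]
 [ 0.02 -0.28  0.06]
 [-0.01 -0.51  0.05]
 [-0.07 -0.74  0.05]
 [-0.15 -0.97  0.04]
 [-0.24 -1.19  0.03]
 [-0.35 -1.4   0.02]
 [-0.48 -1.6   0.02]
 [-0.63 -1.78  0.01]
 [-0.8  -1.96 -0.  ]
 [-0.97 -2.11 -0.01]
 [-1.17 -2.26 -0.02]
 [-1.37 -2.38 -0.03]
 [-1.58 -2.49 -0.03]
 [-1.8  -2.58 -0.04]
 [-2.03 -2.64 -0.05]
 [-2.26 -2.69 -0.06]
 [-2.5  -2.72 -0.06]
 [-2.74 -2.73 -0.07]
 [-2.98 -2.71 -0.08]]
```

Straddling the post. First half of the turn.

>>> arm_command([
  [0.03, -0.16, 0, -0.5, 28],
  [0.02, -0.28, 0, -1, 28],
  [0.01, -0.4, 0, -1.5, 28],
  [-0.01, -0.51, 0, -2, 28],
  [-0.04, -0.63, 0, -2.5, 28],
  [-0.07, -0.74, 0, -3, 28],
  [-0.11, -0.86, 0, -3.5, 28],
  [-0.15, -0.97, 0, -4, 28],
  [-0.19, -1.08, 0, -4.5, 28],
  [-0.24, -1.19, 0, -5, 28],
  [-0.29, -1.3, 0, -5.5, 28],
  [-0.35, -1.4, 0, -6, 28],
  [-0.41, -1.5, 0, -6.5, 28],
  [-0.48, -1.6, 0, -7, 28],
  [-0.55, -1.69, 0, -7.5, 28],
  [-0.63, -1.78, 0, -8, 28],
  [-0.63, -1.78, 0, -8, 28],
])

```text
time: 13.6
ee_pos: [0.4266, 0.1186, 0.094]
eef_rot: [-0.003, -0.02, 1.0, 0.017]
force: [0.1, 0.3, 0.8]
opening: 0.0239
```

Run:
```python
from h import *
a=l2w(-.002,.12)
units([[*(a+.082*(np.cos(t)*X+np.sin(t)*Y)),.095] for t in np.deg2rad(np.arange(175,236,5))],YAW+np.deg2rad(175))
f=grab('scene'); w=proj(f,[*a,.08])[0].astype(int); print(w)
g=grab('wrist'); b=f['frame'][max(0,w[1]-90):w[1]+90,max(0,w[0]-120):w[0]+120]
b=cv2.resize(b,(400,300)); cv2.imwrite('pics/m1.png',cv2.cvtColor(np.hstack([b,cv2.resize(g['frame'],(400,300))]),4))
```

```text
pose [0.4266 0.1186 0.094 ] loader [-0.0838  0.127 ] z axis [-0.006  0.034 -0.999] F [0.1 0.3 0.8] open 0.0239 t 13.6
turn -72.152
[[-0.    0.01 -0.03]
 [-0.02 -0.23 -0.04]
 [-0.05 -0.47 -0.05]
 [-0.11 -0.7  -0.06]
 [-0.18 -0.93 -0.07]
 [-0.28 -1.14 -0.07]
 [-0.39 -1.35 -0.08]
 [-0.52 -1.55 -0.09]
 [-0.67 -1.74 -0.1 ]
 [-0.83 -1.91 -0.1 ]
 [-1.01 -2.07 -0.11]
 [-1.2  -2.22 -0.12]
 [-1.4  -2.34 -0.12]]
[279 178]
```

View pics/m1.png

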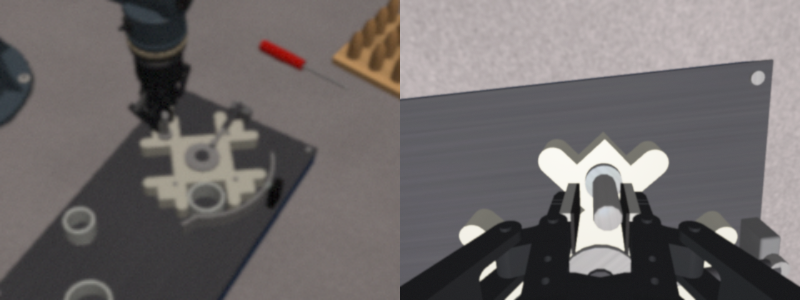

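The wheel has followed about 40° (left half of the picture), the sleeve is in the pocket at the start of the rail, and the post is between the fingers (right half). I'll continue through the snap, with the leading finger acting as a brake.

>>> arm_command([
  [-0.01, -0.11, 0, -0.5, 28],
  [-0.02, -0.23, 0, -1, 28],
  [-0.03, -0.35, 0, -1.5, 28],
  [-0.05, -0.47, 0, -2, 28],
  [-0.08, -0.58, 0, -2.5, 28],
  [-0.11, -0.7, 0, -3, 28],
  [-0.14, -0.81, 0, -3.5, 28],
  [-0.18, -0.93, 0, -4, 28],
  [-0.23, -1.04, 0, -4.5, 28],
  [-0.28, -1.14, 0, -5, 28],
  [-0.33, -1.25, 0, -5.5, 28],
  [-0.39, -1.35, 0, -6, 28],
  [-0.45, -1.45, 0, -6.5, 28],
  [-0.52, -1.55, 0, -7, 28],
  [-0.59, -1.65, 0, -7.5, 28],
  [-0.67, -1.74, 0, -8, 28],
  [-0.75, -1.83, 0, -8.5, 28],
  [-0.83, -1.91, 0, -9, 28],
  [-0.92, -1.99, 0, -9.5, 28],
  [-1.01, -2.07, 0, -10, 28],
])

```text
time: 15.37
ee_pos: [0.459, 0.0579, 0.0912]
eef_rot: [0.004, -0.44, 0.898, 0.017]
force: [-1.3, -0.2, -0.6]
opening: 0.024
```

>>> arm_command([
  [0, 0, 0, 0, 28],
  [0, 0, 0, 0, 28],
  [0, 0, 0, 0, 28],
  [0, 0, 0, 0, 28],
])

```text
time: 15.7
ee_pos: [0.4586, 0.0581, 0.091]
eef_rot: [0.004, -0.439, 0.898, 0.017]
force: [0.6, 0.2, 0.8]
opening: 0.0242
```

Run:
```python
from h import *
a=l2w(-.002,.12)
units([[*(a+.082*(np.cos(t)*X+np.sin(t)*Y)),.095] for t in np.deg2rad([225,228])],YAW+np.deg2rad(225))
f=grab('scene'); w=proj(f,[*a,.08])[0].astype(int)
g=grab('wrist'); b=f['frame'][max(0,w[1]-90):w[1]+90,max(0,w[0]-120):w[0]+120]
b=cv2.resize(b,(400,300)); cv2.imwrite('pics/m2.png',cv2.cvtColor(np.hstack([b,cv2.resize(g['frame'],(400,300))]),4))
```

```text
pose [0.4586 0.0581 0.091 ] loader [-0.0607  0.0626] z axis [-0.008  0.034 -0.999] F [0.6 0.2 0.8] open 0.0242 t 15.7
turn -72.193
[[-0.01 -0.03 -0.14]
 [-0.01 -0.17 -0.14]]
```

View pics/m2.png

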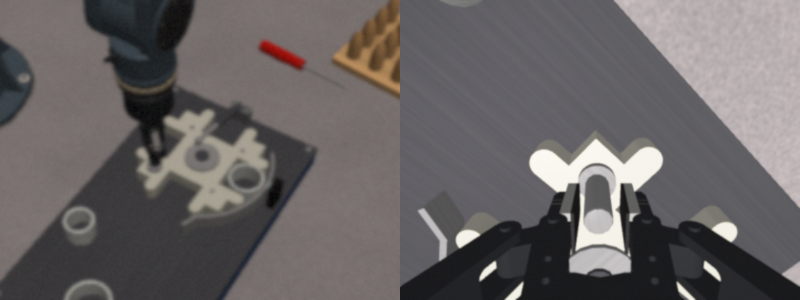

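The wheel has snapped round. The post is centred between the fingers with no force on them, and the sleeve is on the +x side. I'll lift off and back away.

>>> arm_command([
  [0, 0, 0, 0, 42],
  [0, 0, 0, 0, 42],
  [0, 0, -0.6, 0, 42],
  [0, 0, -1.6, 0, 42],
  [0, 0, -2.6, 0, 42],
  [0, 0, -3.6, 0, 42],
  [0.5, 0, -4.6, 0, 42],
  [1.2, 0, -5.2, 0, 42],
  [1.8, 0, -5.2, 0, 42],
  [2.4, 0, -5.2, 0, 42],
  [3, 0, -5.2, 0, 42],
  [3, 0, -5.2, 0, 42],
])

```text
time: 16.8
ee_pos: [0.4033, -0.02, 0.2451]
eef_rot: [0.004, -0.439, 0.898, 0.017]
force: [0.2, 0.5, 0.3]
opening: 0.036
```

Run:
```python
from h import *
a=l2w(-.002,.12); units([[*a,.3]])
t=grab('top'); f=grab('scene'); w=proj(f,[*a,.08])[0].astype(int)
A=cv2.resize(t['frame'][155:290,185:375],(400,284),interpolation=2)
B=cv2.resize(f['frame'][max(0,w[1]-71):w[1]+71,w[0]-100:w[0]+100],(400,284),interpolation=2)
cv2.imwrite('pics/fin.png',cv2.cvtColor(np.hstack([A,B]),4))
print('pred seat px in crop',(proj(t,[*(a+.08*X),.076])-[185,155])*[400/190,284/135])
t0=dict(np.load('top1.npz')); d=np.abs(t['frame'].astype(int)-t0['frame']).max(2)
for n,(u,v) in dict(s70=(343,213),s50=(313,248),plug=(409,237),jar=(427,213),driver=(138,240),oldhome=(305,190)).items(): print(n,(d[v-13:v+13,u-13:u+13]>40).sum())
```

```text
pose [ 0.4033 -0.02    0.2451] loader [-0.1264 -0.007 ] z axis [-0.008  0.033 -0.999] F [0.2 0.5 0.3] open 0.036 t 16.8
turn -27.197
[[-5.96  0.21 -1.7 ]]
pred seat px in crop [[110.58212871 100.8793678 ]]
s70 0
s50 139
plug 0
jar 0
driver 0
oldhome 143
```

View pics/fin.png

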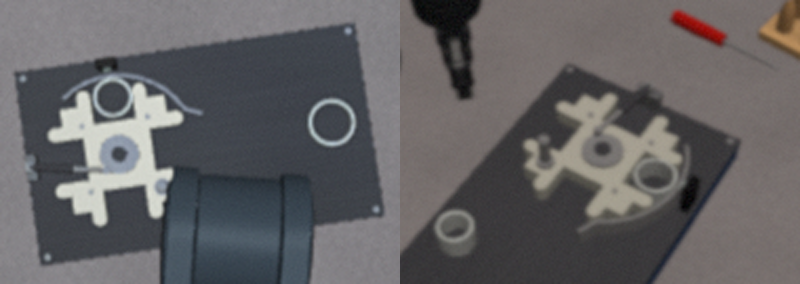

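The last view shows the wheel rotated a full step. The sleeve is in the pocket at (113,97), near the sensor, and the gripper is clear. The other sleeves are in place; the 139 changed pixels at sleeve_50 are only the arm covering it in the top view. Handing in.

```bash
python3 -c "
from workcell import workorder; print(workorder.finish_job())"
```

```text
the job is handed in; nothing more can be done
None
```

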